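# Bring the sample shuttle to the reader on its caddy

### The arm

A 6-joint arm with a two-finger parallel gripper is mounted at the origin on the work surface. World frame = base frame: x ahead of the robot, y to its left, z up, the work surface at z = 0. Lengths are in m, angles in rad, forces in N, time in s.
With the tool pointing down it reaches from about 0.3 to 0.775 m from the base axis. Payload 14.6 kg.
Tool frame: the origin (TCP) lies at the very end of the fingers, on their centre line; the grasp point (between the pads) lies 19 mm behind it; z points along the fingers, y is the line along which they close (so a half turn about z gives the same grasp; the last joint's range is limited). The gripper opens to 94 mm and grips with 3 to 60 N. Pads are 16 mm wide; open, the fingers measure 119 mm over their backs; the gripper's body (75 mm by 177 mm) begins 78 mm behind the grasp point.
Start: joints at [-1.177, 0.3, 1.521, -0, 1.321, -0.067], TCP at [0.245, -0.493, 0.205] pointing down, gripper open.
Joint ranges: [-3.03, 3.03], [-0.79, 2.21], [0.23, 2.52], [-1.04, 4.18], [0, 3.07], [-2.55, 2.55]. Speed limits (rad/s): [2.22, 2.22, 2.57, 3.14, 3.14, 3.14].

### API

Orientations are given as [roll, pitch, yaw] about the fixed x, y, z axes, in that order (R = Rz(yaw) Ry(pitch) Rx(roll)).
In Python, from station import ctrl gives the robot as it stands. The module is installed in compiled form; this text tells all that it offers.
- The arm moves only by the tool step_arm, never from a script. Its argument "deltas" is a list of rows, each an object with "dp": the shift along the tool's x, y, z scaled (see below), a list of three; "twist": the turn about the tool's z scaled (see below). In form: [{"dp": [tx, ty, tz], "twist": twist}, ...]. A call has 1 to 12 rows; each row shifts and turns the commanded pose from where the row before left it, along the tool's axes as they then stand; what a row does not reach is not made up. The controller multiplies each number of a shift by 0.04 m and each number of a turn by 4 degrees. A row lasts 1/10 s, in which the tool goes at most 50 mm and 8.59 degrees, less where a joint would pass 70% of its speed; a pose out of reach is approached as far as the arm can. A call with a number of a shift or a turn outside -1 to 1 is refused whole. A call with a gripper value outside its range is refused whole. "gripper" is the opening, from -1 (shut) to 1 (fully open), set as the call begins (left out, the last holds). The fingers move at their own pace and stop on an object; "squeeze" is the grip in N (left out, the last holds). Time passes only in rows, so rows that do not move let the fingers close. It gives the time, the measured TCP pose, the force, the opening and the grip force at its end, in the units of the state.
- ctrl.get_obs(): the state, without advancing time (a new reading comes with each control period).
- ctrl.camera(name): name is "scene" or "top"; returns (picture, depth): 384x512x3 uint8, red, green, blue; 384x512 float32, m along the optical axis (not along the pixel's ray), 0 where there is no reading.
- ctrl.get_calibration(name): a dict with "fx", "fy", "cx", "cy" (pixels), "world_to_cam" (4x4, takes a point from world to camera coordinates). Camera axes: x right, y down, z forward; pixel columns grow to the right and rows downward; lengths in m; the calibration is good to about 2 mm. A picture is of the moment at which its call begins. get_calibration takes no time and is no camera call.
- ctrl.hand_in(): hands the job in; it is judged then, once.
Trained networks look in the newest picture that a camera, given by its name, has taken for a name from the list of things; names that differ only in an ending like _2 or _b are one class to them, and where a whole thing is asked for, a point or a joint stands for the part that bears it (a point fixed in the world has none). Each returns a list of dicts, best first, with "conf" (0 to 1); they miss things now and then, are a little off and sometimes report something else, mostly with a low value. They report only what shows in the picture. A call takes as long as a camera call. They do not tell look-alikes from the thing itself.
- ctrl.spot_in(camera, label): "rect" ([left, top, right, bottom] as shares, 0 to 1, of the picture: columns of its width, rows of its height, round what is visible of it).
- ctrl.cut_out(camera, label): "pixels" (384x512 bool, what is visible of it) and "rect" ([left, top, right, bottom] as shares, 0 to 1, of the picture: columns of its width, rows of its height, round what is visible of it).
The state is a dict: "time_s": time; "qpos": joint angles; "joint_vel": joint speeds; "tau": joint torques, N m; "ee_pos": TCP position; "eef_rot": TCP orientation; "force": force on the tool from outside, world axes, zero at the start; "moment": the same for the moment, N m; "grip_width": finger opening in m; "grip_force": force on a finger pad.
Only numpy, scipy, OpenCV 4.12 (cv2) and the standard library are available. Lean on these libraries where they do the work, as an engineer would, in place of code of your own. Each camera call takes 0.05 s, during which the arm holds its last target. There are 200 camera calls.

### The job

A sample shuttle, free to roll, stands in the lane of the carrier caddy. Lift the caddy by its handle just clear of the bench, and before carrying it away gently roll the shuttle over the round window in the middle of the lane and steady it there for two seconds; then carry the caddy to the reader without letting the shuttle touch either end stop, and hold the window about 9 cm above the reader's eye with the shuttle steady over the window for five seconds. The program finishes while still holding it there with the shuttle at rest over the window; do not touch the shuttle, tip the caddy, bump the reader or disturb the other things on the bench.

Things in the scene. Friction and masses are not known exactly. Their poses are not given: they have to be found in the camera images.
- caddy: carrier caddy, 0.5 kg (hidden variation 0.85 to 1.2 times), base plate 234 x 250 x 6 mm (its x, y, z); origin at the centre of the underside, z up. A fixed white block (70 x 230 x 30 mm) on the -x side balances the lane on the +x side, so the centre of mass lies about below the handle. Starts on the bench, its +x side facing roughly away from the robot
- handle (a point): grip point of the caddy's handle, 85 mm above the underside, over the caddy's origin; axes as the caddy's. The handle is an upright white blade 12 mm thick along x, 60 mm wide along y, its top 110 mm above the underside; grip it from above across its thickness. 27 mm free beside it on the lane's side
- window (a point): centre of the round window, 40 mm across, flush in the lane's floor halfway along (caddy x = +75 mm, y = 0, 6 mm above the underside); axes as the caddy's. The lane runs along y, flat, with guides 74 mm apart, 22 mm high above its floor
- stop (a point): top inner edge of the lane's +y end stop (115 mm from the window's centre along y, 22 mm above the lane's floor); an equal stop stands at the -y end. The shuttle touches a stop when its origin is 85 mm from the window's centre
- shuttle (a joint): place of the sample shuttle along the lane: metres from the window's centre (0 = over it), growing towards the caddy's +y; runs from -0.085 (-y stop) to +0.085 (+y stop). It rolls almost without resistance: acceleration about g times the lane's slope, minus the caddy's own acceleration along y. 0.16 kg (hidden: 0.7 to 1.4 times). Starts at rest in the lane's -y half, off the window
- tubes (a point): point on the shuttle 24.5 mm above the lane's floor, over its middle. The shuttle: grey trolley 44 x 60 mm (x, y), 32 mm high, on four black wheels running on the lane's rails, with two upright capped amber tubes in a row along y (overall 74 mm high)
- reader: fixed reader, white housing 120 x 120 x 50 mm, looking straight up; origin at the centre of its underside, z up
- eye (a point): centre of the reader's round black eye on top of its housing, 70 mm across, 55 mm above the bench
- dropper_a: bystander: white dropper bottle, 28 mm across, 66 mm tall, standing on the bench between the caddy's start and the reader; origin at the centre of its underside
- dropper_b: bystander: same dropper bottle, 28 mm across, 66 mm tall, to the left beyond the reader; origin at the centre of its underside
- reagent_bottle: bystander: white round bottle, 60 mm across, 130 mm tall, far right; origin at the centre of its underside
- stain_jar: bystander: amber glass jar, 56 mm across, 70 mm tall, far side in the middle; origin at the centre of its underside
- slide_box: bystander: grey box 80 x 100 x 34 mm, left of the reader; origin at the centre of its underside
- pen_cup: bystander: black open cup, 70 mm across, 90 mm tall, far side behind the reader; origin at the centre of its underside
Not all that is in view belongs to the job. Several things look just like the reader: the one meant starts farthest to the robot's left.

How it is judged:
On the way, in this order (a step that is already met when the one before it is completed fails the run):
1. the caddy is lifted clear of the bench, still away from the reader, and the shuttle is kept over the window (within 20 mm of its centre) for 1.5 s (height (world z) of caddy above 0.02 m and horizontal distance between window and eye above 0.25 m and value of joint shuttle between -0.02 and 0.02 m), for 1.5 s.
2. the window is held above the reader's eye (within 25 mm sideways, 50 to 130 mm up) and the shuttle kept over the window (within 20 mm) for 4.5 s (horizontal distance between window and eye below 0.025 m and z of window in the frame of eye between 0.05 and 0.13 m and value of joint shuttle between -0.02 and 0.02 m), for 4.5 s.
At the end, for the whole second after the job is handed in: the gripper still holds the caddy, within 0.1 rad of level, the window within 35 mm of the reader's eye sideways and 45 to 135 mm above it, the shuttle within 35 mm of the window's centre along the lane and slower than 0.05 m/s (horizontal distance between window and eye below 0.035 m and z of window in the frame of eye between 0.045 and 0.135 m and value of joint shuttle between -0.035 and 0.035 m and velocity of joint shuttle between -0.05 and 0.05 m/s and contact force between caddy and the fingers above 2 N and angle between caddy's own z axis and vertical below 0.1 rad); the arm keeps its last pose, push and grip.
It fails at once if the shuttle is touched by the robot, or races along the lane (over 0.3 m/s) (velocity of joint shuttle above 0.3 m/s or velocity of joint shuttle below -0.3 m/s or contact force between the fingers and shuttle above 0.5 N).
It fails at once if the shuttle touches an end stop once the caddy is on its way (window within 0.25 m of the reader's eye, sideways) (horizontal distance between window and eye below 0.25 m and (value of joint shuttle above 0.083 m or value of joint shuttle below -0.083 m)).
It fails at once if the caddy is tipped by more than 0.3 rad (angle between caddy's own z axis and vertical above 0.3 rad).
It fails at once if the caddy or the arm bumps the reader (more than 3 N) (contact force between any of caddy, the arm and reader above 3 N).
It fails at once if another thing on the bench is moved by more than 30 mm (distance of any of dropper_a, dropper_b, reagent_bottle, stain_jar, slide_box, pen_cup from where it was at the start of the episode above 0.03 m).
It also fails if it takes over 70 s, if anything falls off the work surface, if the arm or the gripper's body presses on something with over 40 N, if the wrist force passes 120 N, or if a joint passes its speed limit or range.

## Working session

There is one attempt and no reset: what is moved stays moved. The work goes in short steps, Python scripts to look and compute and a tool call to move; the robot and the scene stay as the last step left them, time stands still between calls to the robot, and variables do not carry over. Pictures are saved under pics/ and viewed, at most 10 in all, crops included, and the job is handed in when it is done.

Besides the shell and the picture viewer there is one more tool, called after "Request:" by a JSON object that holds its "fn" and its "kwargs". step_arm: Moves the arm, as the interface text tells. Its arguments: {"type":"object","properties":{"deltas":{"type":"array"},"gripper":{"type":"number"},"squeeze":{"type":"number"}},"required":["deltas"]}

```bash
mkdir -p pics
cat > h.py <<'E'
from station import ctrl
import numpy as np, cv2
def shot(cam,fn=None):
    p,d=ctrl.camera(cam)
    if fn: cv2.imwrite('pics/'+fn,cv2.cvtColor(p,cv2.COLOR_RGB2BGR))
    return p,d
def pts(cam,d,mask=None):
    c=ctrl.get_calibration(cam); v,u=np.nonzero((d>0)&(mask if mask is not None else True))
    z=d[v,u]; P=np.stack([(u-c['cx'])/c['fx']*z,(v-c['cy'])/c['fy']*z,z,np.ones_like(z)])
    return (np.linalg.inv(np.array(c['world_to_cam']))@P)[:3].T
E
python3 - <<'E'
from h import *
o=ctrl.get_obs();print(o)
for cam in ('top','scene'):
    p,d=shot(cam,cam+'0.png')
    for n in ('caddy','handle','shuttle','reader','dropper_a','reagent_bottle','stain_jar','slide_box','pen_cup'):
        for r in ctrl.cut_out(cam,n):
            q=pts(cam,d,r['pixels'])
            if len(q): print(cam,n,round(r['conf'],2),np.round(r['rect'],2),len(q),np.median(q,0).round(3),np.percentile(q,2,0).round(3),np.percentile(q,98,0).round(3))
E
```

```text
{'time_s': 0.0, 'qpos': array([-1.17657522e+00,  3.00472031e-01,  1.52159974e+00, -3.77109178e-05,
        1.32068930e+00, -6.65635577e-02]), 'joint_vel': array([ 0.0001795 , -0.00045906, -0.00030533, -0.0007186 ,  0.00065904,
       -0.00106351]), 'tau': array([-1.58971841e-03, -5.31820536e+01, -3.52741778e+01,  7.07572815e-02,
        2.44566542e-02, -1.04012508e-04]), 'ee_pos': array([ 0.24446107, -0.49238519,  0.20487793]), 'eef_rot': array([-3.14042440e+00, -4.12705104e-05,  4.60793999e-01]), 'force': array([ 0.07148593, -0.26381914,  0.28281605]), 'moment': array([-0.01512984, -0.03332774, -0.03432319]), 'grip_force': 0.0, 'grip_width': 0.09408463522725456}
top caddy 0.89 [0.6  0.5  0.78 0.73] 6069 [ 0.485 -0.222  0.01 ] [ 0.371 -0.342  0.003] [ 0.605 -0.1    0.081]
top handle 0.61 [0.6  0.49 0.78 0.74] 6093 [ 0.485 -0.221  0.01 ] [ 0.369 -0.342  0.003] [ 0.605 -0.1    0.081]
top shuttle 0.64 [0.69 0.52 0.73 0.58] 301 [ 0.565 -0.251  0.039] [ 0.544 -0.282  0.021] [ 0.594 -0.228  0.083]
top reader 0.66 [0.37 0.45 0.46 0.57] 1603 [0.596 0.205 0.051] [0.535 0.144 0.015] [0.66  0.2
[... 1801 characters left out ...]
 0.032] [0.487 0.032 0.001] [0.518 0.055 0.061]
scene reagent_bottle 0.9 [0.23 0.38 0.28 0.51] 943 [ 0.737 -0.217  0.068] [ 0.702 -0.317  0.002] [ 0.758 -0.203  0.131]
scene stain_jar 0.8 [0.34 0.56 0.39 0.65] 741 [0.752 0.051 0.048] [0.722 0.018 0.005] [0.77  0.064 0.073]
scene slide_box 0.94 [0.72 0.64 0.83 0.76] 1649 [0.45  0.408 0.033] [0.4   0.355 0.005] [0.477 0.451 0.037]
scene slide_box 0.63 [0.34 0.56 0.39 0.66] 758 [0.752 0.051 0.048] [0.722 0.017 0.005] [0.771 0.065 0.073]
scene pen_cup 0.72 [0.4  0.6  0.46 0.73] 1293 [0.743 0.154 0.062] [0.708 0.114 0.002] [0.772 0.179 0.091]
scene pen_cup 0.45 [0.49 0.58 0.62 0.74] 2811 [0.617 0.228 0.049] [0.546 0.151 0.009] [0.671 0.279 0.057]
```

View pics/top0.png

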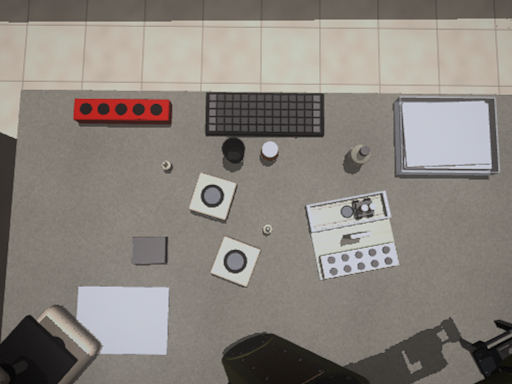

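View pics/scene0.png

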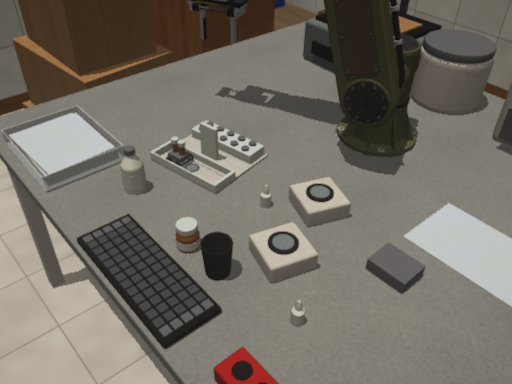

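The top view shows the caddy at about (352,235) with its shuttle at (363,208). The two readers are at (212,196) and (235,261). The one meant is farthest left, the far one at world (0.60, 0.205). The scene view confirms this.

```bash
cat >> h.py <<'E'
def R2(a): return np.array([[np.cos(a),-np.sin(a)],[np.sin(a),np.cos(a)]])
def shuttle(d,cam,H,psi,z0):
    """H: caddy origin xy, psi yaw, z0 underside height. Returns s estimates from tube pts"""
    P=pts(cam,d); L=np.c_[(P[:,:2]-H)@R2(psi),P[:,2]-z0-0.006]
    m=(abs(L[:,0]-.075)<.03)&(abs(L[:,1])<.112)
    out=[]
    for lo,hi in((.038,.08),(.026,.036)):
        y=L[m&(L[:,2]>lo)&(L[:,2]<hi)][:,1]
        out+= [len(y)]+([*np.round(np.percentile(y,[2,50,98]),4)] if len(y)>8 else [])
    return out
E
python3 - <<'E'
from h import *
for cam in('top','scene'):
    p,d=shot(cam)
    P=pts(cam,d)
    m=(abs(P[:,0]-.49)<.16)&(abs(P[:,1]+.22)<.17)&(P[:,2]>.003)&(P[:,2]<.12)
    # largest component via mask
    r=ctrl.cut_out(cam,'caddy')[0]; q=pts(cam,d,r['pixels'])
    for name,s in (('region',P[m]),('mask',q[(q[:,2]>.003)])):
        low=s[s[:,2]<.05]
        print(cam,name,len(s),cv2.minAreaRect(low[:,:2].astype(np.float32)))
        hb=s[(s[:,2]>.088)]; 
        hb=hb[np.hypot(*(hb[:,:2]-[.487,-.218]).T)<.05]
        if len(hb)>5: print(' blade',len(hb),cv2.minAreaRect(hb[:,:2].astype(np.float32)),hb.mean(0).round(4),hb[:,2].max())
    R=P[(abs(P[:,0]-.6)<.09)&(abs(P[:,1]-.205)<.09)&(P[:,2]>.044)&(P[:,2]<.058)]
    print(' reader',cv2.minAreaRect(R[:,:2].astype(np.float32)))
    g=p.astype(int).sum(2); r=[x for x in ctrl.cut_out(cam,'reader')]
    Pall=np.full(d.shape+(3,),9.); v,u=np.nonzero(d>0); Pall[v,u]=P
    e=(np.hypot(Pall[...,0]-.6,Pall[...,1]-.207)<.05)&(Pall[...,2]>.04)&(g<330)
    E=Pall[e]; print(' eye',len(E),cv2.minEnclosingCircle(E[:,:2].astype(np.float32)),E.mean(0))
    for psi in(.1,.15): print(' sh',psi,shuttle(d,cam,np.array([.487,-.218]),psi,0))
E
```

```text
top region 6653 ((0.49010252952575684, -0.21999599039554596), (0.33989420533180237, 0.31973904371261597), 89.98310852050781)
 blade 101 ((0.4850708246231079, -0.22397783398628235), (0.012025130912661552, 0.05944514647126198), 11.455066680908203) [ 0.4851 -0.2223  0.109 ] 0.11559247452049903
top mask 5851 ((0.48475804924964905, -0.2242981195449829), (0.23431453108787537, 0.25011175870895386), 11.204453468322754)
 blade 101 ((0.4850708246231079, -0.22397783398628235), (0.012025130912661552, 0.05944514647126198), 11.455066680908203) [ 0.4851 -0.2223  0.109 ] 0.11559247452049903
 reader ((0.5989598035812378, 0.20796354115009308), (0.11952954530715942, 0.11992889642715454), 74.01518249511719)
 eye 206 ((0.5992127656936646, 0.20677991211414337), 0.03491169959306717) [0.59917151 0.206098   0.05529766]
 sh 0.1 [105, np.float64(-0.067), np.float64(-0.0429), np.float64(-0.0248), 155, np.float64(-0.0704), np.float64(-0.0428), np.float64(0.0849)]
 sh 0.15 [105, np.float64(-0.0707), np.float64(-0.0464), np.float64(-0.0286), 150, np.float64(-0.0739), np.float64(-0.0476), np.float64(-0.0262)]
scene
[... 394 characters left out ...]
9.542360305786133)
 blade 163 ((0.4879264533519745, -0.22285909950733185), (0.018838822841644287, 0.06351889669895172), 12.542486190795898) [ 0.4901 -0.2199  0.1024] 0.11312943908233541
 reader ((0.6021625995635986, 0.20905791223049164), (0.12287522852420807, 0.12029789388179779), 73.97019958496094)
 eye 332 ((0.6033940315246582, 0.20886868238449097), 0.03598881885409355) [0.60590643 0.21277137 0.05477841]
 sh 0.1 [187, np.float64(-0.0657), np.float64(-0.0403), np.float64(-0.0236), 121, np.float64(-0.0691), np.float64(-0.0355), np.float64(-0.0195)]
 sh 0.15 [187, np.float64(-0.0697), np.float64(-0.0441), np.float64(-0.0278), 120, np.float64(-0.0723), np.float64(-0.0396), np.float64(-0.0241)]
```

Request:
{"fn": "step_arm", "kwargs": {"deltas": [{"dp": [0.35, -0.14, 0], "twist": 0}, {"dp": [0.7, -0.28, 0], "twist": 0}, {"dp": [0.8, -0.32, 0], "twist": -0.5}, {"dp": [0.8, -0.32, 0], "twist": 0.5}, {"dp": [0.8, -0.32, 0], "twist": 0}, {"dp": [0.8, -0.32, 0], "twist": 0}, {"dp": [0.8, -0.32, 0], "twist": 0}, {"dp": [0.8, -0.32, 0], "twist": 0}, {"dp": [0.8, -0.32, 0], "twist": 0}, {"dp": [0.8, -0.32, 0], "twist": 0}, {"dp": [0.6, -0.2, 0], "twist": 0}, {"dp": [0.3, -0.08, 0], "twist": 0}], "gripper": -0.15, "squeeze": 50}}

```text
time_s: 2.5
ee_pos: [0.486, -0.2242, 0.2055]
eef_rot: [-3.141, -0.0, 0.463]
force: [-0.3, -0.7, -0.1]
grip_width: 0.0397
grip_force: 0.0
```

Request:
{"fn": "step_arm", "kwargs": {"deltas": [{"dp": [0, 0, 0], "twist": -0.9}, {"dp": [0, 0, 0], "twist": -1}, {"dp": [0, 0, 0], "twist": -1}, {"dp": [0, 0, 0], "twist": -1}, {"dp": [0, 0, 0], "twist": -1}, {"dp": [0, 0, 0], "twist": -1}, {"dp": [0, 0, 0], "twist": -1}, {"dp": [0, 0, 0], "twist": -1}, {"dp": [0, 0, 0], "twist": -1}, {"dp": [0, 0, 0], "twist": -1}, {"dp": [0, 0, 0], "twist": -1}, {"dp": [0, 0, 0], "twist": -1}]}}

```text
time_s: 3.7
ee_pos: [0.4846, -0.2265, 0.2054]
eef_rot: [-3.141, 0.0, 1.294]
force: [-0.4, -0.6, -0.8]
grip_width: 0.0397
grip_force: 0.0
```

Request:
{"fn": "step_arm", "kwargs": {"deltas": [{"dp": [0, 0, 0], "twist": -1}, {"dp": [0, 0, 0], "twist": -1}, {"dp": [0, 0, 0], "twist": -1}, {"dp": [0, 0, 0], "twist": -1}, {"dp": [0, 0, 0], "twist": -1}, {"dp": [0, 0, 0], "twist": -1}, {"dp": [0, 0, 0], "twist": -0.8}, {"dp": [0, 0, 0], "twist": 0}]}}

```text
time_s: 4.5
ee_pos: [0.4846, -0.2265, 0.2055]
eef_rot: [3.142, 0.0, 1.767]
force: [-0.3, -0.0, -0.2]
grip_width: 0.0396
grip_force: 0.0
```

Request:
{"fn": "step_arm", "kwargs": {"deltas": [{"dp": [0.06, 0.03, 0.2], "twist": 0}, {"dp": [0, 0, 0.5], "twist": 0}, {"dp": [0, 0, 0.6], "twist": 0}, {"dp": [0, 0, 0.6], "twist": 0}, {"dp": [0, 0, 0.6], "twist": 0}, {"dp": [0, 0, 0.5], "twist": 0}, {"dp": [0, 0, 0.3], "twist": 0}, {"dp": [0, 0, 0.15], "twist": 0}, {"dp": [0, 0, 0.04], "twist": 0}, {"dp": [0, 0, 0], "twist": 0}]}}

```text
time_s: 5.5
ee_pos: [0.4858, -0.2241, 0.0663]
eef_rot: [3.141, 0.0, 1.766]
force: [-0.3, 0.7, 0.2]
grip_width: 0.0399
grip_force: 0.0
```

Request:
{"fn": "step_arm", "kwargs": {"deltas": [{"dp": [0, 0, 0], "twist": 0}, {"dp": [0, 0, 0], "twist": 0}, {"dp": [0, 0, 0], "twist": 0}, {"dp": [0, 0, 0], "twist": 0}, {"dp": [0, 0, 0], "twist": 0}, {"dp": [0, 0, 0], "twist": 0}], "gripper": -1, "squeeze": 50}}

```text
time_s: 6.1
ee_pos: [0.4856, -0.224, 0.0661]
eef_rot: [3.141, 0.0, 1.766]
force: [-1.7, 0.5, 3.3]
grip_width: 0.0115
grip_force: 50.0
```

```bash
cat >> h.py <<'E'
H0=np.array([.4852,-.2241])
def look(cams=('scene','top'),dH=(0,0)):
    for cam in cams:
        p,d=shot(cam); o=ctrl.get_obs()
        psi=o['eef_rot'][2]-np.pi/2; z0=o['ee_pos'][2]-.066
        print(cam,round(o['time_s'],2),'tcp',o['ee_pos'].round(4),'rot',o['eef_rot'].round(4),'z0',round(z0,3),'s',[float(x) for x in shuttle(d,cam,o['ee_pos'][:2]+np.array(dH),psi,z0)])
E
python3 -c "
from h import *
look(); print(ctrl.get_obs()['grip_width'],ctrl.get_obs()['force'],ctrl.get_obs()['moment'])"
```

```text
scene 6.15 tcp [ 0.4856 -0.224   0.0661] rot [3.1414e+00 1.0000e-04 1.7663e+00] z0 0.0 s [183.0, -0.0677, -0.0416, -0.0252, 123.0, -0.0716, -0.0381, -0.0219]
top 6.2 tcp [ 0.4856 -0.224   0.0661] rot [3.1414e+00 2.0000e-04 1.7663e+00] z0 0.0 s [0.0, 25.0, -0.0707, -0.0418, -0.0279]
0.011983001347559566 [-1.00130405  1.34019536  3.80093195] [ 0.0252197   0.23742973 -0.00615158]
```

Request:
{"fn": "step_arm", "kwargs": {"deltas": [{"dp": [0, 0, -0.05], "twist": 0}, {"dp": [0, 0, -0.1], "twist": 0}, {"dp": [0, 0, -0.2], "twist": 0}, {"dp": [0, 0, -0.25], "twist": 0}, {"dp": [0, 0, -0.2], "twist": 0}, {"dp": [0, 0, -0.1], "twist": 0}, {"dp": [0, 0, -0.05], "twist": 0}]}}

```text
time_s: 6.9
ee_pos: [0.4857, -0.224, 0.1045]
eef_rot: [3.141, 0.001, 1.766]
force: [0.7, 0.1, -7.6]
grip_width: 0.0117
grip_force: 50.0
```

```bash
python3 -c "
from h import *
look(['scene']);look(['scene']); print(ctrl.get_obs()['force'],ctrl.get_obs()['moment'])"
```

```text
scene 6.95 tcp [ 0.4857 -0.224   0.1044] rot [3.1411e+00 4.0000e-04 1.7663e+00] z0 0.038 s [187.0, -0.0679, -0.0428, -0.0263, 136.0, -0.0718, -0.0406, -0.0232]
scene 7.0 tcp [ 0.4856 -0.2239  0.104 ] rot [3.1414e+00 1.0000e-04 1.7663e+00] z0 0.038 s [189.0, -0.0685, -0.0434, -0.0263, 134.0, -0.0718, -0.0408, -0.0244]
[-0.3204121  -0.55108119 -7.06963896] [ 0.04835054 -0.06889011 -0.03901533]
```

Request:
{"fn": "step_arm", "kwargs": {"deltas": [{"dp": [-0.02, 0, 0], "twist": 0}, {"dp": [-0.06, 0, 0], "twist": 0}, {"dp": [-0.12, 0, 0], "twist": 0}, {"dp": [-0.18, 0, 0], "twist": 0}, {"dp": [-0.2, 0, 0], "twist": 0}, {"dp": [-0.2, 0, 0], "twist": 0}, {"dp": [-0.18, 0, 0], "twist": 0}, {"dp": [-0.12, 0, 0], "twist": 0}, {"dp": [-0.06, 0, 0], "twist": 0}, {"dp": [-0.02, 0, 0], "twist": 0}]}}

```text
time_s: 8.0
ee_pos: [0.4945, -0.2696, 0.1038]
eef_rot: [-3.142, -0.0, 1.766]
force: [-0.8, 0.2, -7.2]
grip_width: 0.0116
grip_force: 50.0
```

```bash
python3 -c "
from h import *
for i in range(4): look(['scene'])"
```

```text
scene 8.05 tcp [ 0.4945 -0.2695  0.1038] rot [-3.1415e+00 -1.0000e-04  1.7663e+00] z0 0.038 s [188.0, -0.0357, -0.0098, 0.009, 129.0, -0.0397, -0.0059, 0.0121]
scene 8.1 tcp [ 0.4945 -0.2694  0.1038] rot [-3.1415e+00 -1.0000e-04  1.7663e+00] z0 0.038 s [188.0, -0.0341, -0.0088, 0.0076, 132.0, -0.0367, -0.0052, 0.0123]
scene 8.15 tcp [ 0.4945 -0.2693  0.1038] rot [-3.1415e+00 -1.0000e-04  1.7665e+00] z0 0.038 s [190.0, -0.0335, -0.0083, 0.0076, 128.0, -0.0393, -0.0039, 0.0103]
scene 8.2 tcp [ 0.4945 -0.2693  0.1038] rot [-3.1416e+00 -1.0000e-04  1.7665e+00] z0 0.038 s [187.0, -0.0362, -0.0083, 0.0067, 132.0, -0.0386, -0.0066, 0.01]
```

Request:
{"fn": "step_arm", "kwargs": {"deltas": [{"dp": [-0.03, 0, 0], "twist": 0}, {"dp": [-0.09, 0, 0], "twist": 0}, {"dp": [-0.12, 0, 0], "twist": 0}, {"dp": [-0.09, 0, 0], "twist": 0}, {"dp": [-0.03, 0, 0], "twist": 0}, {"dp": [0, 0, 0], "twist": 0}, {"dp": [0, 0, 0], "twist": 0}]}}

```text
time_s: 8.9
ee_pos: [0.4973, -0.2836, 0.1038]
eef_rot: [-3.141, -0.0, 1.766]
force: [-0.2, -0.5, -7.2]
grip_width: 0.0116
grip_force: 50.0
```

```bash
python3 -c "
from h import *
for i in range(3): look(['scene'])"
```

```text
scene 8.95 tcp [ 0.4973 -0.2835  0.1038] rot [-3.1415e+00 -1.0000e-04  1.7663e+00] z0 0.038 s [186.0, -0.0359, -0.0115, 0.008, 124.0, -0.0383, -0.0058, 0.0109]
scene 9.0 tcp [ 0.4973 -0.2835  0.1038] rot [-3.1415e+00 -1.0000e-04  1.7664e+00] z0 0.038 s [183.0, -0.0347, -0.0113, 0.0075, 133.0, -0.0398, -0.0047, 0.0107]
scene 9.05 tcp [ 0.4973 -0.2834  0.1038] rot [-3.1416e+00 -1.0000e-04  1.7664e+00] z0 0.038 s [188.0, -0.0359, -0.0103, 0.0067, 126.0, -0.0381, -0.0068, 0.0096]
```

Request:
{"fn": "step_arm", "kwargs": {"deltas": [{"dp": [0, 0, 0], "twist": 0}, {"dp": [0, 0, 0], "twist": 0}, {"dp": [0, 0, 0], "twist": 0}, {"dp": [0, 0, 0], "twist": 0}]}}

```text
time_s: 9.45
ee_pos: [0.4973, -0.2836, 0.1038]
eef_rot: [-3.142, -0.0, 1.766]
force: [0.8, 0.3, -7.2]
grip_width: 0.0118
grip_force: 50.0
```

```bash
cat >> h.py <<'E'
def tilt(cam='scene'):
    """slopes of block top (z~36mm over underside) and whole caddy along caddy x,y; + = rising"""
    p,d=shot(cam); o=ctrl.get_obs(); psi=o['eef_rot'][2]-np.pi/2; z0=o['ee_pos'][2]-.066
    P=pts(cam,d); L=np.c_[(P[:,:2]-o['ee_pos'][:2])@R2(psi),P[:,2]-z0]
    for n,m in (('block',(abs(L[:,0]+.08)<.03)&(abs(L[:,1])<.105)&(abs(L[:,2]-.036)<.012)),('floor',(abs(L[:,0]-.075)<.025)&(abs(L[:,1])<.105)&(abs(L[:,2]-.006)<.008))):
        Q=L[m]
        for _ in range(4):
            A=np.c_[Q[:,:2],np.ones(len(Q))]; c=np.linalg.lstsq(A,Q[:,2],rcond=None)[0]; r=abs(Q[:,2]-A@c); Q=Q[r<max(.001,2.5*np.median(r))]
        print('tilt',cam,n,len(Q),c.round(4))
E
python3 -c "
from h import *
for i in range(2): look(['scene'])
tilt(); tilt('top')
shot('scene','s1.png')"
```

```text
scene 9.5 tcp [ 0.4973 -0.2836  0.1038] rot [-3.1416 -0.      1.7663] z0 0.038 s [178.0, -0.0422, -0.0205, 0.0001, 130.0, -0.0477, -0.0116, 0.0031]
scene 9.55 tcp [ 0.4974 -0.2836  0.1038] rot [3.1416 0.     1.7663] z0 0.038 s [185.0, -0.0426, -0.0195, -0.0006, 128.0, -0.0464, -0.0131, 0.0022]
tilt scene block 481 [ 0.0114 -0.0059  0.0395]
tilt scene floor 306 [-0.006   0.0003  0.0073]
tilt top block 547 [0.0114 0.0045 0.0388]
tilt top floor 503 [ 0.0005 -0.0004  0.0066]
```

View pics/s1.png

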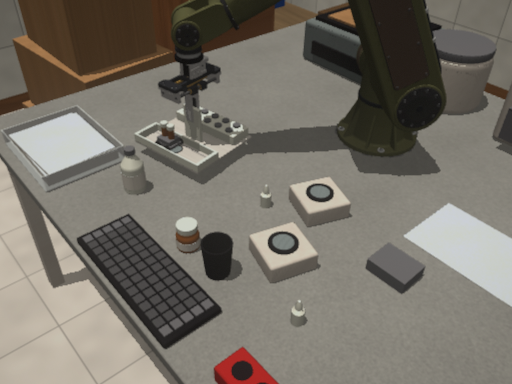

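The shuttle (about (169,140) in the picture) drifts slowly towards −y at about 15 mm/s in the world, so it rolls nearly freely. I'll bring the window under it and move along with it.

Request:
{"fn": "step_arm", "kwargs": {"deltas": [{"dp": [-0.04, 0, 0], "twist": 0}, {"dp": [-0.08, 0, 0], "twist": 0}, {"dp": [-0.13, 0, 0], "twist": 0}, {"dp": [-0.17, 0, 0], "twist": 0}, {"dp": [-0.17, 0, 0], "twist": 0}, {"dp": [-0.15, 0, 0], "twist": 0}, {"dp": [-0.12, 0, 0], "twist": 0}, {"dp": [-0.09, 0, 0], "twist": 0}, {"dp": [-0.06, 0, 0], "twist": 0}, {"dp": [-0.04, 0, 0], "twist": 0}, {"dp": [-0.04, 0, 0], "twist": 0}, {"dp": [-0.04, 0, 0], "twist": 0}]}}

```text
time_s: 10.9
ee_pos: [0.5062, -0.3279, 0.1039]
eef_rot: [3.142, -0.0, 1.766]
force: [0.2, 0.1, -6.9]
grip_width: 0.0117
grip_force: 50.0
```

```bash
python3 -c "
from h import *
for i in range(2): look(['scene'])"
```

```text
scene 10.95 tcp [ 0.5062 -0.3281  0.1039] rot [3.1415e+00 1.0000e-04 1.7663e+00] z0 0.038 s [181.0, -0.0231, 0.0042, 0.0202, 126.0, -0.0256, 0.009, 0.0232]
scene 11.0 tcp [ 0.5062 -0.328   0.1039] rot [3.1416e+00 1.0000e-04 1.7663e+00] z0 0.038 s [177.0, -0.0237, 0.0, 0.0183, 128.0, -0.0296, 0.0057, 0.0216]
```

Request:
{"fn": "step_arm", "kwargs": {"deltas": [{"dp": [-0.07, 0, -0.05], "twist": 0}, {"dp": [-0.08, 0, -0.12], "twist": 0}, {"dp": [-0.07, 0, -0.2], "twist": 0}, {"dp": [-0.05, 0, -0.28], "twist": 0}, {"dp": [-0.05, 0, -0.33], "twist": 0}, {"dp": [-0.05, 0, -0.36], "twist": 0}, {"dp": [-0.05, 0, -0.36], "twist": 0}, {"dp": [-0.05, 0, -0.33], "twist": 0}, {"dp": [-0.05, 0, -0.28], "twist": 0}, {"dp": [-0.05, 0, -0.2], "twist": 0}, {"dp": [-0.05, 0, -0.12], "twist": 0}, {"dp": [-0.05, 0, -0.05], "twist": 0}]}}

```text
time_s: 12.2
ee_pos: [0.5113, -0.3544, 0.2113]
eef_rot: [3.142, 0.0, 1.766]
force: [0.2, -0.3, -6.2]
grip_width: 0.0118
grip_force: 50.0
```

```bash
python3 -c "
from h import *
for i in range(2): look(['scene'])"
```

```text
scene 12.25 tcp [ 0.5114 -0.3546  0.2112] rot [-3.1416e+00  1.0000e-04  1.7661e+00] z0 0.145 s [199.0, -0.0233, 0.0024, 0.0174, 129.0, -0.0287, 0.006, 0.0211]
scene 12.3 tcp [ 0.5113 -0.3544  0.2108] rot [-3.1413e+00 -3.0000e-04  1.7661e+00] z0 0.145 s [197.0, -0.0262, 0.0004, 0.0163, 126.0, -0.0304, 0.0048, 0.0209]
```

```bash
cat > plan.py <<'E'
from h import *
import sys
def rot_rows(psi0,dpsi_rows,v,s,dt=.1):
    """rotate about shuttle (at lane s) co-moving with world velocity v"""
    Q=R2(psi0)@[.075,s]; Hc=np.zeros(2); psi=psi0; rows=[]
    Q0=Q.copy()
    for i,dg in enumerate(dpsi_rows):
        pn=psi+np.radians(dg); Hn=Q0+np.array(v)*dt*(i+1)-R2(pn)@[.075,s]
        D=Hn-Hc; tx=D@[-np.sin(psi),np.cos(psi)]; ty=D@[np.cos(psi),np.sin(psi)]
        rows.append((round(tx/.04,3),round(ty/.04,3),round(-dg/4,3))); Hc,psi=Hn,pn
    return rows,Hc
E
python3 - <<'E'
from plan import *
for c in('scene','top'):
    M=np.linalg.inv(np.array(ctrl.get_calibration(c)['world_to_cam'])); print(c,M[:3,3].round(2),M[:3,2].round(2))
r=[1,2,3]+[3.7]*21+[3,2,1]+[0]
psi0=ctrl.get_obs()['eef_rot'][2]-np.pi/2
R,H=rot_rows(psi0,[-x for x in r],.022*np.array([.195,-.981]),-.004)
print(sum(r),len(R),H); [print(x) for x in R]
E
```

```text
scene [1.18 0.76 0.84] [-0.51 -0.58 -0.63]
top [0.48 0.07 1.18] [ 0.11  0.   -0.99]
89.7 28 [0.07534147 0.02449569]
(np.float64(-0.022), np.float64(0.002), 0.25)
(np.float64(0.01), np.float64(0.006), 0.5)
(np.float64(0.043), np.float64(0.011), 0.75)
(np.float64(0.066), np.float64(0.016), 0.925)
(np.float64(0.067), np.float64(0.02), 0.925)
(np.float64(0.067), np.float64(0.023), 0.925)
(np.float64(0.068), np.float64(0.027), 0.925)
(np.float64(0.069), np.float64(0.03), 0.925)
(np.float64(0.071), np.float64(0.033), 0.925)
(np.float64(0.072), np.float64(0.036), 0.925)
(np.float64(0.074), np.float64(0.039), 0.925)
(np.float64(0.076), np.float64(0.042), 0.925)
(np.float64(0.078), np.float64(0.045), 0.925)
(np.float64(0.081), np.float64(0.048), 0.925)
(np.float64(0.083), np.float64(0.05), 0.925)
(np.float64(0.086), np.float64(0.053), 0.925)
(np.float64(0.089), np.float64(0.055), 0.925)
(np.float64(0.092), np.float64(0.057), 0.925)
(np.float64(0.095), np.float64(0.059), 0.925)
(np.float64(0.098), np.float64(0.06), 0.925)
(np.float64(0.101), np.float64(0.062), 0.925)
(np.float64(0.104), np.float64(0.063), 0.925)
(np.float64(0.108), np.float64(0.064), 0.925)
(np.float64(0.111), np.float64(0.065), 0.925)
(np.float64(0.092), np.float64(0.062), 0.75)
(np.float64(0.062), np.float64(0.06), 0.5)
(np.float64(0.032), np.float64(0.057), 0.25)
(np.float64(-0.0), np.float64(0.055), 0.0)
```

Request:
{"fn": "step_arm", "kwargs": {"deltas": [{"dp": [-0.05, 0, 0], "twist": 0.25}, {"dp": [0.01, 0.01, 0], "twist": 0.5}, {"dp": [0.04, 0.01, 0], "twist": 0.75}, {"dp": [0.066, 0.016, 0], "twist": 0.92}, {"dp": [0.067, 0.02, 0], "twist": 0.92}, {"dp": [0.067, 0.023, 0], "twist": 0.92}, {"dp": [0.068, 0.027, 0], "twist": 0.92}, {"dp": [0.069, 0.03, 0], "twist": 0.92}, {"dp": [0.071, 0.033, 0], "twist": 0.92}, {"dp": [0.072, 0.036, 0], "twist": 0.92}, {"dp": [0.074, 0.039, 0], "twist": 0.92}, {"dp": [0.076, 0.042, 0], "twist": 0.92}]}}

```text
time_s: 13.5
ee_pos: [0.5268, -0.3316, 0.2105]
eef_rot: [-3.141, -0.0, 1.08]
force: [-0.2, -0.2, -6.8]
grip_width: 0.0114
grip_force: 50.0
```

```bash
python3 -c "
from h import *
look(['scene'])"
```

```text
scene 13.55 tcp [ 0.5271 -0.3313  0.2105] rot [-3.1409e+00 -3.0000e-04  1.0765e+00] z0 0.145 s [139.0, -0.0275, 0.0111, 0.0181, 127.0, -0.0316, 0.0093, 0.0228]
```

Request:
{"fn": "step_arm", "kwargs": {"deltas": [{"dp": [0.07, 0.05, 0], "twist": 0.92}, {"dp": [0.08, 0.05, 0], "twist": 0.92}, {"dp": [0.083, 0.05, 0], "twist": 0.92}, {"dp": [0.086, 0.053, 0], "twist": 0.92}, {"dp": [0.089, 0.055, 0], "twist": 0.92}, {"dp": [0.092, 0.057, 0], "twist": 0.92}, {"dp": [0.095, 0.059, 0], "twist": 0.92}, {"dp": [0.098, 0.06, 0], "twist": 0.92}, {"dp": [0.101, 0.062, 0], "twist": 0.92}, {"dp": [0.104, 0.063, 0], "twist": 0.92}, {"dp": [0.108, 0.064, 0], "twist": 0.92}, {"dp": [0.111, 0.065, 0], "twist": 0.92}]}}

```text
time_s: 14.75
ee_pos: [0.5776, -0.324, 0.2105]
eef_rot: [-3.141, 0.001, 0.311]
force: [0.2, 0.8, -7.0]
grip_width: 0.0121
grip_force: 50.0
```

```bash
python3 -c "
from h import *
look(['scene'])"
```

```text
scene 14.8 tcp [ 0.5782 -0.324   0.2104] rot [-3.1411e+00  3.0000e-04  3.0710e-01] z0 0.144 s [200.0, -0.0277, -0.0036, 0.0153, 123.0, -0.0254, 0.0065, 0.0184]
```

Request:
{"fn": "step_arm", "kwargs": {"deltas": [{"dp": [0.08, 0.06, 0], "twist": 0.75}, {"dp": [0.055, 0.05, 0], "twist": 0.5}, {"dp": [0.03, 0.03, 0], "twist": 0.25}, {"dp": [0.01, 0.015, 0], "twist": 0.1}, {"dp": [0, 0, 0], "twist": 0}]}}

```text
time_s: 15.3
ee_pos: [0.5858, -0.3281, 0.2109]
eef_rot: [-3.141, 0.0, 0.202]
force: [0.4, 0.1, -6.3]
grip_width: 0.0114
grip_force: 50.0
```

```bash
python3 -c "
from h import *
for i in range(3):look(['scene'])
look(['top'])"
```

```text
scene 15.35 tcp [ 0.5858 -0.3281  0.2109] rot [-3.1415e+00  2.0000e-04  2.0210e-01] z0 0.145 s [190.0, -0.0239, 0.0006, 0.0162, 103.0, -0.016, 0.0068, 0.0185]
scene 15.4 tcp [ 0.5858 -0.3281  0.211 ] rot [-3.1415e+00  1.0000e-04  2.0190e-01] z0 0.145 s [191.0, -0.0232, 0.0004, 0.016, 99.0, -0.0158, 0.0072, 0.0193]
scene 15.45 tcp [ 0.5858 -0.328   0.211 ] rot [-3.1415  0.      0.2018] z0 0.145 s [191.0, -0.0253, -0.0007, 0.0156, 96.0, -0.0158, 0.0088, 0.0195]
top 15.5 tcp [ 0.5859 -0.328   0.2111] rot [-3.1416 -0.      0.2017] z0 0.145 s [0.0, 0.0]
```

Request:
{"fn": "step_arm", "kwargs": {"deltas": [{"dp": [0, 0, 0], "twist": 0}, {"dp": [0, 0, 0], "twist": 0}, {"dp": [0, 0, 0], "twist": 0}]}}

```text
time_s: 15.8
ee_pos: [0.5859, -0.3281, 0.2111]
eef_rot: [3.142, -0.0, 0.201]
force: [0.4, 0.7, -7.1]
grip_width: 0.0118
grip_force: 50.0
```

```bash
python3 -c "
from h import *
for i in range(3):look(['scene'])
shot('scene','s2.png')"
```

```text
scene 15.85 tcp [ 0.5859 -0.3281  0.211 ] rot [-3.1416  0.      0.2012] z0 0.145 s [188.0, -0.0263, -0.0006, 0.0153, 97.0, -0.0164, 0.0074, 0.0198]
scene 15.9 tcp [ 0.5859 -0.3281  0.211 ] rot [-3.1416  0.      0.2012] z0 0.145 s [191.0, -0.0248, 0.0013, 0.0154, 92.0, -0.018, 0.0085, 0.0198]
scene 15.95 tcp [ 0.5859 -0.3281  0.2111] rot [3.1416 0.     0.2011] z0 0.145 s [185.0, -0.0252, 0.0018, 0.0167, 98.0, -0.0148, 0.0092, 0.0188]
```

View pics/s2.png

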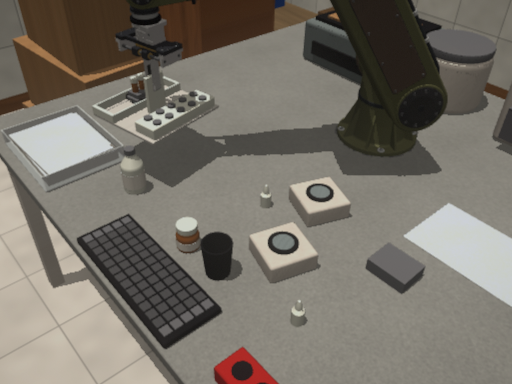

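Request:
{"fn": "step_arm", "kwargs": {"deltas": [{"dp": [0.039, 0.003, 0], "twist": 0.3}, {"dp": [0.078, 0.006, 0], "twist": 0.6}, {"dp": [0.092, 0.008, 0], "twist": 0.7}, {"dp": [0.079, 0.006, 0], "twist": 0.6}, {"dp": [0.052, 0.004, 0], "twist": 0.4}, {"dp": [0.033, 0.002, 0], "twist": 0.25}, {"dp": [0, 0, 0], "twist": 0}]}}

```text
time_s: 16.7
ee_pos: [0.6009, -0.3274, 0.211]
eef_rot: [-3.142, 0.0, 0.002]
force: [0.4, -0.0, -7.5]
grip_width: 0.0115
grip_force: 50.0
```

```bash
python3 -c "
from h import *
for i in range(2):look(['scene'])"
```

```text
scene 16.75 tcp [ 0.6009 -0.3274  0.211 ] rot [-3.1415e+00  1.0000e-04  2.4000e-03] z0 0.145 s [117.0, -0.0175, 0.007, 0.0157, 59.0, -0.0033, 0.0128, 0.0185]
scene 16.8 tcp [ 0.6008 -0.3275  0.211 ] rot [-3.1416e+00  1.0000e-04  2.6000e-03] z0 0.145 s [116.0, -0.016, 0.0069, 0.015, 59.0, -0.0028, 0.0138, 0.0185]
```

Request:
{"fn": "step_arm", "kwargs": {"deltas": [{"dp": [0, -0.05, 0], "twist": 0}, {"dp": [0, -0.1, 0], "twist": 0}, {"dp": [0, -0.15, 0], "twist": 0}, {"dp": [0, -0.22, 0], "twist": 0}, {"dp": [0, -0.3, 0], "twist": 0}, {"dp": [0, -0.36, 0], "twist": 0}, {"dp": [0, -0.4, 0], "twist": 0}, {"dp": [0, -0.43, 0], "twist": 0}, {"dp": [0, -0.45, 0], "twist": 0}, {"dp": [0, -0.45, 0], "twist": 0}, {"dp": [0, -0.45, 0], "twist": 0}, {"dp": [0, -0.45, 0], "twist": 0}]}}

```text
time_s: 18.0
ee_pos: [0.6005, -0.1734, 0.2111]
eef_rot: [3.142, -0.0, 0.002]
force: [-0.4, 0.8, -7.0]
grip_width: 0.0118
grip_force: 50.0
```

Request:
{"fn": "step_arm", "kwargs": {"deltas": [{"dp": [0, -0.45, 0], "twist": 0}, {"dp": [0, -0.45, 0], "twist": 0}, {"dp": [0, -0.45, 0], "twist": 0}, {"dp": [0, -0.45, 0], "twist": 0}, {"dp": [0, -0.45, 0], "twist": 0}, {"dp": [0, -0.45, 0], "twist": 0}, {"dp": [0, -0.42, 0], "twist": 0}, {"dp": [0, -0.36, 0], "twist": 0}, {"dp": [0, -0.28, 0], "twist": 0}, {"dp": [0, -0.2, 0], "twist": 0}, {"dp": [0, -0.12, 0], "twist": 0}, {"dp": [0, -0.05, 0], "twist": 0}]}}

```text
time_s: 19.2
ee_pos: [0.6002, -0.0096, 0.211]
eef_rot: [3.142, 0.0, 0.002]
force: [0.3, 0.4, -7.6]
grip_width: 0.0117
grip_force: 50.0
```

```bash
python3 -c "
from h import *
for i in range(3):look(['scene'])
look(['top'])
look(['scene'])"
```

```text
scene 19.25 tcp [ 0.6002 -0.0097  0.211 ] rot [3.1416e+00 0.0000e+00 2.1000e-03] z0 0.145 s [228.0, -0.0254, 0.0014, 0.0146, 120.0, -0.0175, 0.0085, 0.018]
scene 19.3 tcp [ 0.6002 -0.0099  0.211 ] rot [3.1415e+00 0.0000e+00 2.0000e-03] z0 0.145 s [226.0, -0.025, 0.001, 0.0147, 123.0, -0.0172, 0.0082, 0.0179]
scene 19.35 tcp [ 0.6002 -0.0101  0.211 ] rot [3.1415e+00 0.0000e+00 1.8000e-03] z0 0.145 s [225.0, -0.0255, 0.0007, 0.0146, 125.0, -0.0166, 0.0078, 0.0178]
top 19.4 tcp [ 0.6002 -0.0103  0.211 ] rot [3.1415e+00 0.0000e+00 1.6000e-03] z0 0.145 s [27.0, -0.0314, -0.0252, -0.0197, 54.0, -0.0346, -0.0264, -0.0156]
scene 19.45 tcp [ 0.6002 -0.0103  0.211 ] rot [3.1415e+00 0.0000e+00 1.6000e-03] z0 0.145 s [227.0, -0.0263, 0.0, 0.0146, 128.0, -0.0177, 0.0073, 0.0182]
```

Request:
{"fn": "step_arm", "kwargs": {"deltas": [{"dp": [0, -0.05, 0], "twist": 0}, {"dp": [0, -0.1, 0], "twist": 0}, {"dp": [0, -0.15, 0], "twist": 0}, {"dp": [-0.01, -0.22, 0], "twist": 0}, {"dp": [-0.01, -0.3, 0], "twist": 0}, {"dp": [-0.01, -0.36, 0], "twist": 0}, {"dp": [-0.01, -0.4, 0], "twist": 0}, {"dp": [-0.01, -0.42, 0], "twist": 0}, {"dp": [-0.01, -0.42, 0], "twist": 0}, {"dp": [-0.01, -0.42, 0], "twist": 0}, {"dp": [-0.01, -0.42, 0], "twist": 0}, {"dp": [-0.01, -0.42, 0], "twist": 0}]}}

```text
time_s: 20.65
ee_pos: [0.5962, 0.1388, 0.211]
eef_rot: [3.142, 0.0, 0.002]
force: [-0.0, 0.3, -6.7]
grip_width: 0.012
grip_force: 50.0
```

Request:
{"fn": "step_arm", "kwargs": {"deltas": [{"dp": [-0.01, -0.45, 0], "twist": 0}, {"dp": [-0.01, -0.45, 0], "twist": 0}, {"dp": [0, -0.45, 0], "twist": 0}, {"dp": [0, -0.45, 0], "twist": 0}, {"dp": [0, -0.42, 0], "twist": 0}, {"dp": [0, -0.38, 0], "twist": 0}, {"dp": [0, -0.32, 0], "twist": 0}, {"dp": [0, -0.27, 0], "twist": 0}, {"dp": [0, -0.2, 0], "twist": 0}, {"dp": [0, -0.14, 0], "twist": 0}, {"dp": [0, -0.08, 0], "twist": 0}, {"dp": [0, -0.04, 0], "twist": 0}]}}

```text
time_s: 21.85
ee_pos: [0.5952, 0.2834, 0.2111]
eef_rot: [3.142, -0.0, 0.002]
force: [-0.6, -0.2, -6.4]
grip_width: 0.0118
grip_force: 50.0
```

```bash
python3 -c "
from h import *
for i in range(3):look(['scene'])
look(['top'])
shot('scene','s3.png')"
```

```text
scene 21.9 tcp [0.5952 0.2834 0.211 ] rot [3.1416e+00 0.0000e+00 1.9000e-03] z0 0.145 s [327.0, -0.0266, -0.0007, 0.0148, 231.0, -0.0301, 0.0025, 0.0175]
scene 21.95 tcp [0.5952 0.2832 0.2111] rot [ 3.1416e+00 -0.0000e+00  1.9000e-03] z0 0.145 s [324.0, -0.027, -0.0015, 0.015, 233.0, -0.0301, 0.0025, 0.0178]
scene 22.0 tcp [0.5952 0.2831 0.2111] rot [ 3.1415e+00 -1.0000e-04  1.8000e-03] z0 0.145 s [325.0, -0.0268, -0.0024, 0.0145, 239.0, -0.0289, 0.0031, 0.018]
top 22.05 tcp [0.5952 0.283  0.2111] rot [ 3.1416e+00 -1.0000e-04  1.9000e-03] z0 0.145 s [110.0, -0.0326, -0.0143, 0.0102, 154.0, -0.0353, -0.0164, 0.0132]
```

View pics/s3.png

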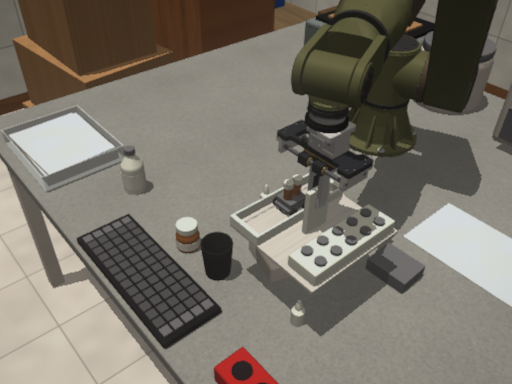

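The caddy hangs over the target reader, with its window near (285,205) above the eye, and the shuttle stands at about (293,198). I'll trim it towards the window's centre and watch for drift.

Request:
{"fn": "step_arm", "kwargs": {"deltas": [{"dp": [-0.015, 0, 0], "twist": 0}, {"dp": [-0.03, 0, 0], "twist": 0}, {"dp": [-0.035, 0, 0], "twist": 0}, {"dp": [-0.03, 0, 0], "twist": 0}, {"dp": [-0.015, 0, 0], "twist": 0}, {"dp": [0, 0, 0], "twist": 0}]}}

```text
time_s: 22.7
ee_pos: [0.5901, 0.2834, 0.2111]
eef_rot: [-3.142, -0.0, 0.002]
force: [0.3, 0.5, -7.2]
grip_width: 0.0117
grip_force: 50.0
```

```bash
python3 -c "
from h import *
look()"
```

```text
scene 22.75 tcp [0.5901 0.2834 0.2111] rot [-3.1416e+00 -0.0000e+00  2.2000e-03] z0 0.145 s [325.0, -0.0237, 0.0018, 0.0175, 245.0, -0.0275, 0.0046, 0.0204]
top 22.8 tcp [0.5902 0.2833 0.2111] rot [ 3.1416e+00 -1.0000e-04  2.1000e-03] z0 0.145 s [112.0, -0.0289, -0.0079, 0.0127, 147.0, -0.0327, -0.0117, 0.0154]
```

Request:
{"fn": "step_arm", "kwargs": {"deltas": [{"dp": [0, 0, 0], "twist": 0}, {"dp": [0, 0, 0], "twist": 0}, {"dp": [0, 0, 0], "twist": 0}, {"dp": [0, 0, 0], "twist": 0}, {"dp": [0, 0, 0], "twist": 0}, {"dp": [0, 0, 0], "twist": 0}, {"dp": [0, 0, 0], "twist": 0}, {"dp": [0, 0, 0], "twist": 0}, {"dp": [0, 0, 0], "twist": 0}, {"dp": [0, 0, 0], "twist": 0}]}}

```text
time_s: 23.8
ee_pos: [0.5902, 0.2833, 0.211]
eef_rot: [-3.142, 0.0, 0.002]
force: [0.1, -0.2, -6.5]
grip_width: 0.0117
grip_force: 50.0
```

```bash
python3 -c "
from h import *
look()"
```

```text
scene 23.85 tcp [0.5902 0.2833 0.211 ] rot [-3.1415e+00  0.0000e+00  2.1000e-03] z0 0.145 s [331.0, -0.0249, -0.0002, 0.0169, 232.0, -0.0274, 0.0032, 0.0203]
top 23.9 tcp [0.5902 0.2834 0.211 ] rot [-3.1416e+00  0.0000e+00  2.2000e-03] z0 0.145 s [112.0, -0.0302, -0.0055, 0.0127, 155.0, -0.033, -0.0117, 0.0156]
```

Request:
{"fn": "step_arm", "kwargs": {"deltas": [{"dp": [0, 0, 0], "twist": 0}, {"dp": [0, 0, 0], "twist": 0}, {"dp": [0, 0, 0], "twist": 0}, {"dp": [0, 0, 0], "twist": 0}, {"dp": [0, 0, 0], "twist": 0}, {"dp": [0, 0, 0], "twist": 0}, {"dp": [0, 0, 0], "twist": 0}, {"dp": [0, 0, 0], "twist": 0}, {"dp": [0, 0, 0], "twist": 0}, {"dp": [0, 0, 0], "twist": 0}, {"dp": [0, 0, 0], "twist": 0}, {"dp": [0, 0, 0], "twist": 0}]}}

```text
time_s: 25.1
ee_pos: [0.5902, 0.2833, 0.211]
eef_rot: [-3.142, 0.0, 0.002]
force: [0.2, -0.1, -7.1]
grip_width: 0.0113
grip_force: 50.0
```

```bash
python3 -c "
from h import *
look()"
```

```text
scene 25.15 tcp [0.5902 0.2834 0.2111] rot [-3.1415e+00 -0.0000e+00  2.2000e-03] z0 0.145 s [327.0, -0.0243, 0.0013, 0.0168, 237.0, -0.0281, 0.0059, 0.0199]
top 25.2 tcp [0.5902 0.2834 0.2111] rot [-3.1416e+00  0.0000e+00  2.1000e-03] z0 0.145 s [112.0, -0.0302, -0.0055, 0.0128, 149.0, -0.033, -0.0115, 0.0157]
```

Request:
{"fn": "step_arm", "kwargs": {"deltas": [{"dp": [0, 0, 0], "twist": 0}, {"dp": [0, 0, 0], "twist": 0}, {"dp": [0, 0, 0], "twist": 0}, {"dp": [0, 0, 0], "twist": 0}, {"dp": [0, 0, 0], "twist": 0}, {"dp": [0, 0, 0], "twist": 0}, {"dp": [0, 0, 0], "twist": 0}, {"dp": [0, 0, 0], "twist": 0}, {"dp": [0, 0, 0], "twist": 0}, {"dp": [0, 0, 0], "twist": 0}, {"dp": [0, 0, 0], "twist": 0}, {"dp": [0, 0, 0], "twist": 0}]}}

```text
time_s: 26.4
ee_pos: [0.5902, 0.2834, 0.211]
eef_rot: [-3.142, 0.0, 0.002]
force: [-0.1, 0.1, -6.8]
grip_width: 0.0115
grip_force: 50.0
```

```bash
python3 -c "
from h import *
look()"
```

```text
scene 26.45 tcp [0.5902 0.2833 0.211 ] rot [-3.1416e+00  0.0000e+00  2.1000e-03] z0 0.145 s [325.0, -0.0243, 0.0015, 0.0167, 244.0, -0.0277, 0.0039, 0.0201]
top 26.5 tcp [0.5902 0.2833 0.2111] rot [-3.1416e+00 -0.0000e+00  2.1000e-03] z0 0.145 s [110.0, -0.0302, -0.0055, 0.0128, 154.0, -0.033, -0.0141, 0.0156]
```

Request:
{"fn": "step_arm", "kwargs": {"deltas": [{"dp": [0, 0, 0], "twist": 0}, {"dp": [0, 0, 0], "twist": 0}, {"dp": [0, 0, 0], "twist": 0}, {"dp": [0, 0, 0], "twist": 0}, {"dp": [0, 0, 0], "twist": 0}, {"dp": [0, 0, 0], "twist": 0}, {"dp": [0, 0, 0], "twist": 0}, {"dp": [0, 0, 0], "twist": 0}, {"dp": [0, 0, 0], "twist": 0}, {"dp": [0, 0, 0], "twist": 0}, {"dp": [0, 0, 0], "twist": 0}, {"dp": [0, 0, 0], "twist": 0}]}}

```text
time_s: 27.7
ee_pos: [0.5902, 0.2833, 0.2111]
eef_rot: [3.142, -0.0, 0.002]
force: [0.9, 0.9, -7.0]
grip_width: 0.0118
grip_force: 50.0
```

Request:
{"fn": "step_arm", "kwargs": {"deltas": [{"dp": [0, 0, 0], "twist": 0}, {"dp": [0, 0, 0], "twist": 0}, {"dp": [0, 0, 0], "twist": 0}, {"dp": [0, 0, 0], "twist": 0}, {"dp": [0, 0, 0], "twist": 0}, {"dp": [0, 0, 0], "twist": 0}, {"dp": [0, 0, 0], "twist": 0}, {"dp": [0, 0, 0], "twist": 0}, {"dp": [0, 0, 0], "twist": 0}, {"dp": [0, 0, 0], "twist": 0}, {"dp": [0, 0, 0], "twist": 0}, {"dp": [0, 0, 0], "twist": 0}]}}

```text
time_s: 28.9
ee_pos: [0.5902, 0.2834, 0.211]
eef_rot: [-3.142, -0.0, 0.002]
force: [0.5, -1.0, -6.6]
grip_width: 0.0115
grip_force: 50.0
```

```bash
python3 -c "
from h import *
look()
print(ctrl.hand_in())"
```

```text
scene 28.95 tcp [0.5902 0.2833 0.2111] rot [-3.1416e+00 -0.0000e+00  2.1000e-03] z0 0.145 s [329.0, -0.0248, 0.0016, 0.0165, 235.0, -0.0275, 0.0046, 0.0194]
top 29.0 tcp [0.5902 0.2833 0.211 ] rot [ 3.1416e+00 -0.0000e+00  2.1000e-03] z0 0.145 s [110.0, -0.0303, -0.0055, 0.0128, 157.0, -0.0331, -0.0117, 0.0155]
the job is handed in; nothing more can be done
None
```

I handed the job in at 29 s with no verdict returned: the gripper still holds the caddy level, the window is about 96 mm above the reader's eye and 9 mm off to the side, and the shuttle has been at rest within about 9 mm of the window's centre for over five seconds.

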